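# Stack a sandwich panel on its base plate

### The arm

A 6-joint arm with a two-finger parallel gripper is mounted at the origin on the work surface. World frame = base frame: x ahead of the robot, y to its left, z up, the work surface at z = 0. Lengths are in m, angles in rad, forces in N, time in s.
With the tool pointing down it reaches from about 0.4 to 0.825 m from the base axis. Payload 7 kg.
Tool frame: the origin (TCP) lies at the very end of the fingers, on their centre line; the grasp point (between the pads) lies 19 mm behind it; x points along the fingers, y is the direction in which the jaws open and shut, and the axes are right-handed (so a half turn about x gives the same grasp; the last joint's range is limited). The gripper opens to 88 mm and grips with 3 to 60 N. Pads are 19 mm wide; open, the fingers measure 130 mm over their backs; the gripper's body (78 mm by 193 mm) begins 47 mm behind the grasp point.
Start: joints at [-0.858, 0.359, 0.012, 0, -1.224, -0.288], TCP at [0.278, -0.615, 0.227] pointing down, gripper open.
Joint ranges: [-3.07, 3.07], [-1.43, 2.12], [-1.02, 1.25], [-3.03, 1.67], [-3.05, -0], [-3.03, 3.03]. Speed limits (rad/s): [2.39, 2.39, 3.01, 3.14, 3.14, 3.14].

### API

Orientations are given as [roll, pitch, yaw] about the fixed x, y, z axes, in that order (R = Rz(yaw) Ry(pitch) Rx(roll)).
In Python, from station import arm gives the robot as it stands.
- The arm moves only by the shell command python3 -m inch 'ROWS' [OPENING] [FORCE]. ROWS is text: rows parted by semicolons, each of 6 numbers parted by spaces: the shift along the world's x, y, z in units of 30 mm (1.0 is 30 mm), then the turn, a rotation vector about the world's x, y, z in units of 5 degrees (1.0 is 5 degrees). In form: dx dy dz wx wy wz; .... A call has 1 to 12 rows; each row shifts and turns the commanded pose from where the row before left it; what a row does not reach is not made up. A row lasts 1/8 s, in which the tool goes at most 62.5 mm and 10.7 degrees, less where a joint would pass 70% of its speed; a pose out of reach is approached as far as the arm can. A call is refused whole if a number of a shift passes 1 or a number of a turn 1, either way. A call with a gripper value outside its range is refused whole. OPENING is the opening, from 0 (shut) to 1 (fully open), set as the call begins (- or left out, the last holds). The fingers move at their own pace and stop on an object; FORCE is the grip in N (left out, the last holds). Time passes only in rows, so rows that do not move let the fingers close. It gives the time, the measured TCP pose, the force and the opening at its end, in the units of the state.
- arm.get_state(): the state, without advancing time (a new reading comes with each control period).
- arm.grab_frame(name): name is "scene" or "top" or "wrist"; returns a dict with "frame" (480x640x3 uint8, red, green, blue), "range_z" (480x640 float32, m along the optical axis (not along the pixel's ray), 0 where there is no reading), "mtx" (3x3 intrinsics, pixels), "pose" (4x4, takes a point from camera to world coordinates). Camera axes: x right, y up, looking along -z (the intrinsics and any distortion apply to the point x, -y, -z); pixel columns grow to the right and rows downward; lengths in m; the calibration is good to about 2 mm. The wrist camera is an equidistant fisheye: a pixel r from the principal point sees the ray r / f radians off the axis. A picture is of the moment at which its call begins.
- arm.job_done(): hands the job in, once; it reports no verdict.
Trained networks look in a picture, given as the dict that the camera call returned (one of the last four; its "shot" number tells which), for a name from the list of things; names that differ only in an ending like _2 or _b are one class to them, and where a whole thing is asked for, a point or a joint stands for the part that bears it (a point fixed in the world has none). Each returns a list of dicts, best first, with "confidence" (0 to 1); they miss things now and then, are a little off and sometimes report something else, mostly with a low value. They report only what shows in the picture. A call takes as long as a camera call. They do not tell look-alikes from the thing itself.
- arm.search_frame(picture, target): "extent" ([centre column, centre row, width, height] as shares, 0 to 1, of the picture: columns of its width, rows of its height, round what is visible of it).
- arm.masks_of(picture, target): "mask" (480x640 bool, what is visible of it) and "extent" ([centre column, centre row, width, height] as shares, 0 to 1, of the picture: columns of its width, rows of its height, round what is visible of it).
- arm.place_of(picture, target): "position" ([column, row] as shares, 0 to 1, of the picture: columns of its width, rows of its height: a listed point, or the origin of a listed thing).
The state is a dict: "t": time; "q": joint angles; "qd": joint speeds; "joint_efforts": joint torques, N m; "eef_pos": TCP position; "ee_rot": TCP orientation; "force": force on the tool from outside, world axes, zero at the start; "moment": the same for the moment, N m; "width": finger opening in m.
Only numpy, scipy, OpenCV 4.12 (cv2) and the standard library are available. Lean on these libraries where they do the work, as an engineer would, in place of code of your own. Each camera call takes 0.05 s, during which the arm holds its last target. There are 200 camera calls.

### The job

Build up the sandwich panel on the grey steel base plate: take the plain carbon skin from the sloping rack and lay it flat in the middle of the plate, lengthwise along it, then lay the balsa core on it, and then the ribbed skin with its rib upward. Stack them squarely, all edges of the pile flush, and leave it standing free; leave the other things on the bench where they are.

Things in the scene. Friction and masses are not known exactly. Their poses are not given: they have to be found in the camera images.
- base_plate: grey steel base plate fixed on the table, 150 (x) by 100 (y) by 12 mm thick; origin at the centre of its underside, z up; its top is 12 mm above the table. The pile is built on it
- rack: fixed steel rack, 160 mm wide (y), 150 deep (x), origin at the centre of its underside; two places at y = -50 and +50 mm, each a pair of thin rails (38 mm wide overall, free space beside) sloping 30 degrees, rising towards its +x; a ledge across the low end stands 7 mm proud of the rails. A skin's underside centre lies 65 mm above the table
- plain_skin: flat black carbon-fibre panel, 110 (x) by 56 (y) by 10 mm (z), both faces smooth, about 0.1 kg; origin at the centre of its underside, z out of its upper face, x along its length. It starts on one place of the rack, sloping 30 degrees
- ribbed_skin: black carbon-fibre panel, also 110 by 56 by 10 mm, with a rib on its upper face along its length (x), centred, 80 long, 14 wide, 24 high (top 34 mm above the underside); 0.14 kg; origin at the centre of the underside, z out of the ribbed face. It starts on the other place of the rack, rib upward, sloping 30 degrees
- core: pale balsa core block, 110 (x) by 56 (y) by 20 mm (z), about 0.05 kg; origin at the centre of its underside, x along its length. It starts flat on the table between rack and base plate, nearer the robot
- tin: bystander: upright steel solvent tin, 60 mm across, 90 high, beyond the base plate; origin at its underside
- cup: bystander: white plastic mixing cup, 66 mm across the rim, 75 high, with a stir stick, beyond the base plate; origin at its underside
- tape_roll: bystander: roll of paper tape lying flat, 76 mm across, 24 high, in the middle beyond the core; origin at its underside
- weight: bystander: round steel weight with a knob, 56 mm across, 66 high, in the middle beyond the tape roll; origin at its underside
- flask: bystander: glass bottle with a screw cap, 64 mm across, 140 high, at the outer left or right; origin at its underside
- jar: bystander: amber glass jar, 68 mm across, 90 high, at the outer left or right; origin at its underside
- brush: bystander: resin brush lying flat on the table beyond the rack, along its own x
Mind the look-alikes: they are no part of the job. Leave any black look-alike of the core alone.

How it is judged:
On the way, in this order (a step that is already met when the one before it is completed fails the run):
1. the plain skin lies flat and centred on the base plate (horizontal distance between plain_skin and base_plate below 0.01 m and z of plain_skin in the frame of base_plate between 0.009 and 0.015 m and angle between the x axis of plain_skin and the x axis of base_plate, either way round below 0.09 rad and angle between plain_skin's own z axis and vertical below 0.06 rad), for 0.2 s.
2. the core lies squarely on the plain skin (all of step 1 and horizontal distance between core and plain_skin below 0.006 m and z of core in the frame of plain_skin between 0.007 and 0.013 m and angle between the x axis of core and the x axis of plain_skin, either way round below 0.09 rad and angle between core's own z axis and vertical below 0.06 rad), for 0.2 s.
3. the ribbed skin lies squarely on the core, rib up (all of step 2 and horizontal distance between ribbed_skin and core below 0.006 m and z of ribbed_skin in the frame of core between 0.017 and 0.023 m and angle between the x axis of ribbed_skin and the x axis of core, either way round below 0.09 rad and angle between ribbed_skin's own z axis and vertical below 0.06 rad), for 0.2 s.
At the end, for the whole second after the job is handed in: Plain skin flat on the base plate, centred within 10 mm; core flat on it, ribbed skin (rib up) flat on the core, each centred within 6 mm on the piece below; skins within 9 mm of each other; each aligned within 0.09 rad to the piece below, seated within 3 mm, tilt under 0.06 rad; all at rest (all of step 3 and horizontal distance between ribbed_skin and plain_skin below 0.009 m and linear speed of each of plain_skin, core, ribbed_skin below 0.02 m/s and angular speed of each of plain_skin, core, ribbed_skin below 0.2 rad/s); the robot touches nothing.
It fails at once if another thing on the bench is pushed more than 25 mm away (distance of any of tin, cup, tape_roll, weight, flask, jar, brush from where it was at the start of the episode above 0.025 m).
It fails at once if a standing thing is tipped over (angle between any of tin, cup, tape_roll, weight, flask, jar's own z axis and vertical above 0.4 rad).
It also fails if it takes over 70 s, if anything falls off the work surface, if the arm or the gripper's body presses on something with over 40 N, if the wrist force passes 120 N, or if a joint passes its speed limit or range.

## Working session

There is one attempt and no reset: what is moved stays moved. The work goes in short steps, Python scripts to look and compute and a shell command to move; the robot and the scene stay as the last step left them, time stands still between calls to the robot, and variables do not carry over. Pictures are saved under pics/ and viewed, about 8 in all and at most 12, crops included, and the job is handed in when it is done.

```bash
ls; mkdir -p pics
python3 - <<'E'
from station import arm
import cv2,numpy as np
s=arm.get_state();print(s)
for n in("top","scene"):
    f=arm.grab_frame(n)
    cv2.imwrite(f"pics/{n}0.png",f["frame"][:,:,::-1]); np.savez(f"{n}0.npz",**{k:f[k] for k in("frame","range_z","mtx","pose")})
    print(n,f["mtx"].tolist(),f["pose"].round(3).tolist(),[k for k in f])
    for t in("base_plate","rack","plain_skin","ribbed_skin","core"):
        for d in arm.masks_of(f,t)[:3]:
            m=d["mask"];z=f["range_z"];r,c=np.nonzero(m&(z>0));zz=z[r,c]
            K=f["mtx"];P=np.stack([(c-K[0,2])/K[0,0]*zz,-(r-K[1,2])/K[1,1]*zz,-zz,np.ones(len(zz))])
            W=(f["pose"]@P)[:3]
            print(t,round(d["confidence"],2),[round(a*b) for a,b in zip(d["extent"],(640,480,640,480))],np.median(W,1).round(3),W.min(1).round(3),W.max(1).round(3))
E
```

```text
pics
{'t': 0.0, 'q': array([-8.57924652e-01,  3.59419884e-01,  1.10856388e-02, -3.32518062e-04,
       -1.22407447e+00, -2.88095561e-01]), 'qd': array([-0.00015091,  0.00115697, -0.0007303 , -0.00026997,  0.00034075,
       -0.00123671]), 'joint_efforts': array([ 1.55980331e-03, -5.82714736e+01,  2.93058157e+01,  6.99683771e+00,
        6.84496423e-03, -1.33444414e-04]), 'eef_pos': array([ 0.27796082, -0.61460252,  0.22561616]), 'ee_rot': array([1.6674274 , 1.5691539 , 2.09209027]), 'force': array([ 0.29801044, -0.09502859,  0.09669442]), 'moment': array([-0.03860196, -0.01175717,  0.02216122]), 'width': 0.08764664343305725}
top [[487.93210498267166, 0.0, 314.0212004326028], [0.0, 487.93210498267166, 240.1655860089729], [0.0, 0.0, 1.0]] [[0.014, 0.992, -0.128, 0.405], [-1.0, 0.014, -0.001, -0.007], [0.0, 0.128, 0.992, 1.14], [0.0, 0.0, 0.0, 1.0]] ['frame', 'range_z', 'mtx', 'pose', 'shot']
base_plate 0.93 [418, 243, 46, 68] [ 0.548 -0.255  0.011] [ 0.471 -0.31  -0.006] [ 0.629 -0.2    0.02 ]
rack 0.8 [223, 226, 79, 72] [0.574 0.216 0.005] [ 0.502  0.124 -0.006] [0.669 0.3   0.101]
pl
[... 716 characters left out ...]
ange_z', 'mtx', 'pose', 'shot']
base_plate 0.83 [222, 306, 62, 54] [ 0.555 -0.251  0.013] [ 0.453 -0.305 -0.002] [ 0.632 -0.193  0.017]
rack 0.81 [392, 248, 74, 46] [0.616 0.199 0.008] [ 0.494  0.122 -0.001] [0.67  0.352 0.095]
plain_skin 0.68 [379, 230, 41, 12] [0.598 0.147 0.088] [ 0.464  0.127 -0.   ] [0.63  0.213 0.104]
ribbed_skin 0.79 [412, 218, 41, 14] [0.605 0.255 0.092] [0.484 0.226 0.002] [0.645 0.397 0.116]
core 0.73 [307, 252, 47, 23] [0.485 0.004 0.02 ] [ 0.416 -0.032 -0.001] [0.536 0.054 0.025]
core 0.62 [237, 250, 50, 28] [ 0.378 -0.141  0.02 ] [ 0.332 -0.192 -0.002] [ 0.399 -0.08   0.025]
core 0.58 [329, 224, 46, 28] [0.4   0.134 0.02 ] [0.331 0.104 0.001] [0.449 0.177 0.024]
```

Run:
```python
import cv2
f=cv2.imread("pics/top0.png")[150:400,120:480]
cv2.imwrite("pics/c1.png",cv2.resize(f,None,fx=2.2,fy=2.2,interpolation=cv2.INTER_CUBIC))
```

```text
(no output)
```

View pics/c1.png

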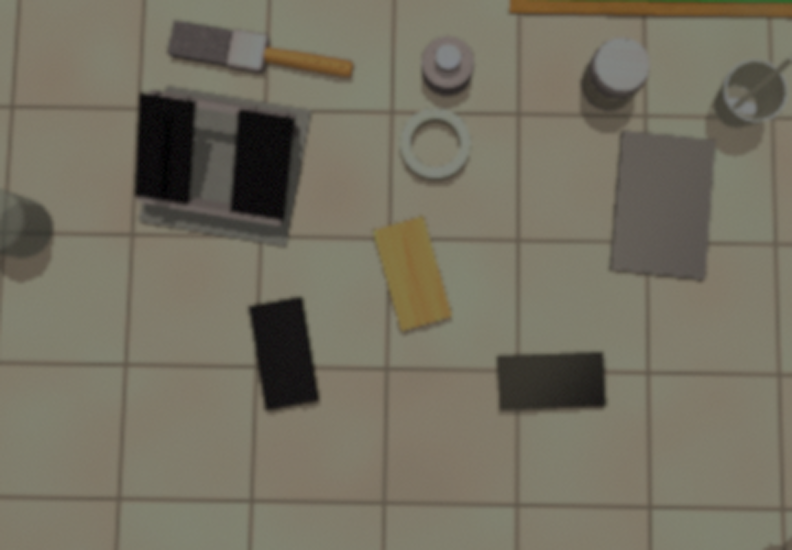

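View pics/scene0.png

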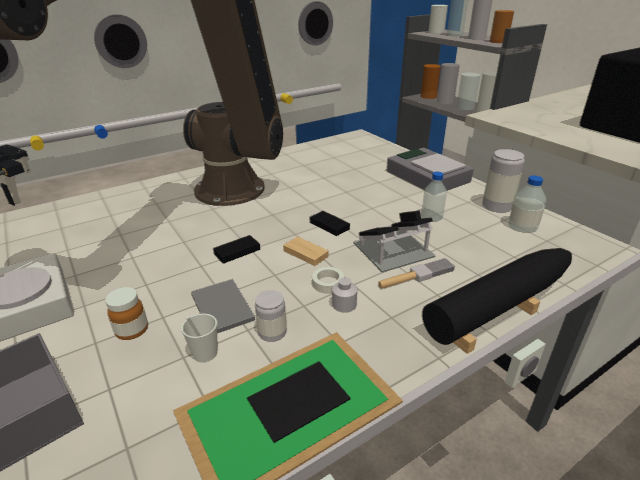

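The top view crop shows the following:
- **Base plate:** grey, at top-image px (418,243).
- **Rack:** (223,226). The plain skin is on its right place at (239,227), and the ribbed skin on its left at (195,219).
- **Balsa core:** pale, at (309,276).

Things that could be mistaken for the target:
- Black blocks at (250,311) and (370,322) look like the core.
- The black panel on the green board, scene px (300,400), looks like a skin.

I choose the pale block as the core and the black panel without a rib on the rack as the plain skin. Next I'll fit the poses.

```bash
cat > h.py <<'E'
from station import arm
import numpy as np, cv2
from scipy.spatial.transform import Rotation as R
from scipy.optimize import minimize
DIM={"plain_skin":(.11,.056,.01),"ribbed_skin":(.11,.056,.01),"core":(.11,.056,.02),"base_plate":(.15,.1,.012)}
def proj(f,P):
    K=f["mtx"];T=np.linalg.inv(f["pose"]);p=P@T[:3,:3].T+T[:3,3]
    p=p*[1,-1,-1]
    if f.get("name")=="wrist":
        rr=np.hypot(p[:,0],p[:,1]);th=np.arctan2(rr,p[:,2]);q=p[:,:2]/rr[:,None]*th[:,None]
        return q*[K[0,0],K[1,1]]+K[:2,2]
    return p[:,:2]/p[:,2:]*[K[0,0],K[1,1]]+K[:2,2]
def box(t,x,y,z,yaw,tilt):
    l,w,h=DIM[t];g=np.linspace(-.5,.5,7)
    B=np.array([(a*l,b*w,c*h) for a in g for b in g for c in(0,1)])
    if t=="ribbed_skin": B=np.vstack([B,[(a*.08,b*.014,.034) for a in g for b in(-.5,.5)]])
    return B@R.from_euler("ZY",[yaw,-tilt]).as_matrix().T+[x,y,z]
def fit(fs,masks,t,x,y,z,yaw,tilt=0):
    """maximise overlap of projected hull with mask(s)"""
    S=8
    def cost(v):
        c=0
        for f,m in zip(fs,masks):
            h=cv2.convexHull(proj(f,box(t,v[0]/100+x,v[1]/100+y,z,v[2]/10+yaw,tilt)).astype(np.float32))
            r,cc=np.nonzero(m);r0,r1,c0,c1=r.min()-8,r.max()+9,cc.min()-8,cc.max()+9
            M=np.kron(m[max(r0,0):r1,max(c0,0):c1],np.ones((S,S),bool))
            A=np.zeros(M.shape,np.uint8);cv2.fillConvexPoly(A,np.round((h[:,0]-[max(c0,0),max(r0,0)]+.5)*S-.5).astype(np.int32),1)
            c+=1-(M&(A>0)).sum()/max(1,(M|(A>0)).sum())
        return c/len(fs)
    best=min((minimize(cost,[0,0,d],method="Nelder-Mead",options=dict(initial_simplex=[[0,0,d],[1,0,d],[0,1,d],[0,0,d+1.2]],xatol=.005,fatol=1e-4)) for d in(-1,0,1)),key=lambda o:o.fun)
    v=best.x;return np.array([x+v[0]/100,y+v[1]/100,yaw+v[2]/10,best.fun]).round(4)
def grab(n):
    f=arm.grab_frame(n);f["name"]=n;return f
def mask(f,t,near=None):
    ds=arm.masks_of(f,t)
    if near is not None: ds=[d for d in ds if np.hypot(*(np.array(d["extent"][:2])*[640,480]-near))<25]
    return ds[0]["mask"] if ds else None
def tool():
    s=arm.get_state();return s,R.from_euler("xyz",s["ee_rot"]).as_matrix()
def togo(pos,xdir,ydir):
    """units from current pose to TCP pos with tool x,y axes (y up to half turn)"""
    s,M=tool();xd=np.array(xdir)/np.linalg.norm(xdir);yd=np.array(ydir)-np.dot(ydir,xd)*xd;yd/=np.linalg.norm(yd)
    print("shift",((np.array(pos)-s["eef_pos"])/.03).round(2))
    for k in(1,-1):
        T=np.stack([xd,k*yd,np.cross(xd,k*yd)],1);print("turn",(R.from_matrix(T@M.T).as_rotvec(degrees=True)/5).round(2))
E
python3 - <<'E'
from h import *
T=grab("top");S=grab("scene");s,M=tool();print(M.round(2))
init={"base_plate":(.548,-.255,0,-.05,0,(418,243),(222,306)),"plain_skin":(.574,.162,.065,-.12,np.pi/6,(239,227),(379,230)),"ribbed_skin":(.588,.257,.065,-.12,np.pi/6,(195,219),(412,218)),"core":(.469,.009,0,.2,0,(309,276),(307,252))}
for t,(x,y,z,a,ti,n1,n2) in init.items():
    m1,m2=mask(T,t,n1),mask(S,t,n2)
    for fs,ms in(([T],[m1]),([S],[m2]),([T,S],[m1,m2])):
        if all(m is not None for m in ms): print(t,[f["name"] for f in fs],fit(fs,ms,t,x,y,z,a,ti))
E
```

```text
[[ 0.   -0.41  0.91]
 [-0.    0.91  0.41]
 [-1.   -0.    0.  ]]
base_plate ['top'] [ 0.5479 -0.2559 -0.0951  0.0353]
base_plate ['scene'] [ 0.548  -0.2534 -0.1002  0.1457]
base_plate ['top', 'scene'] [ 0.5482 -0.2549 -0.0869  0.098 ]
plain_skin ['top'] [ 0.5764  0.1629 -0.1415  0.0438]
plain_skin ['scene'] [ 0.5769  0.1648 -0.2144  0.178 ]
plain_skin ['top', 'scene'] [ 0.5767  0.1629 -0.1627  0.1219]
ribbed_skin ['top'] [ 0.5921  0.2604 -0.154   0.067 ]
ribbed_skin ['scene'] [ 0.5949  0.2642 -0.3073  0.1712]
ribbed_skin ['top', 'scene'] [ 0.5928  0.261  -0.1956  0.1502]
core ['top'] [0.4713 0.0091 0.2995 0.0402]
core ['scene'] [0.4716 0.0112 0.3015 0.076 ]
core ['top', 'scene'] [0.4712 0.0096 0.3032 0.0652]
```

Run:
```python
from h import *
a=-.155;n=R.from_euler("ZY",[a,-np.pi/6]).as_matrix()[:,2];y=R.from_euler("z",a).as_matrix()[:,1]
print(n)
togo(np.array([.5765,.163,.065])+.13*n,-n,y)
a=-.09;togo([.5,-.255,.26],[0,0,-1],R.from_euler("z",a).as_matrix()[:,1])
```

```text
[-0.49400577  0.07719005  0.8660254 ]
shift [ 7.8  26.27 -1.63]
turn [ 0.82 -6.03 -6.49]
turn [-7.9  -1.07 28.5 ]
shift [ 7.39 12.    1.11]
turn [-0.  -0.  -5.9]
turn [ 0.  -0.  30.1]
```

```bash
python3 -m inch '0.62 1 0.1 0 0 -0.5;0.62 1 0.1 0 0 -0.5;0.62 1 0.1 0 0 -0.5;0.62 1 0.1 0 0 -0.5;0.62 1 0.1 0 0 -0.5;0.62 1 0.1 0 0 -0.5;0.62 1 0.1 0 0 -0.5;0.62 1 0.1 0 0 -0.5;0.62 1 0.1 0 0 -0.5;0.62 1 0.1 0 0 -0.5;0.62 1 0.1 0 0 -0.5;0.62 1 0 0 0 -0.4' 1
python3 - <<'E'
from h import *
s,M=tool();print(s["eef_pos"],M.round(2).tolist(),s["t"])
f=grab("wrist");print(f["mtx"].tolist(),f["pose"].round(3).tolist())
m=mask(f,"base_plate")
if m is not None: print(fit([f],[m],"base_plate",.548,-.255,0,-.09), m.sum())
cv2.imwrite("pics/w1.png",f["frame"][:,:,::-1])
T=grab("top");m=mask(T,"base_plate");print(fit([T],[m],"base_plate",.548,-.255,0,-.09))
E
```

```text
t: 2.6
eef_pos: [0.502, -0.254, 0.2601]
ee_rot: [-0.157, 1.57, -0.248]
force: [0.8, -0.1, -0.2]
width: 0.0877
[ 0.50203758 -0.25399648  0.26005246] [[0.0, 0.09, 1.0], [-0.0, 1.0, -0.09], [-1.0, -0.0, 0.0]] 2.6
[[371.64829954431775, 0.0, 320.1378323773004], [0.0, 371.64829954431775, 238.45818052389149], [0.0, 0.0, 1.0]] [[0.09, -0.955, -0.281, 0.425], [0.996, 0.087, 0.025, -0.248], [0.0, -0.282, 0.959, 0.417], [0.0, 0.0, 0.0, 1.0]]
[ 0.5499 -0.2554 -0.084   0.0214] 10833
[ 0.5462 -0.2557 -0.0691  0.7888]
```

View pics/w1.png

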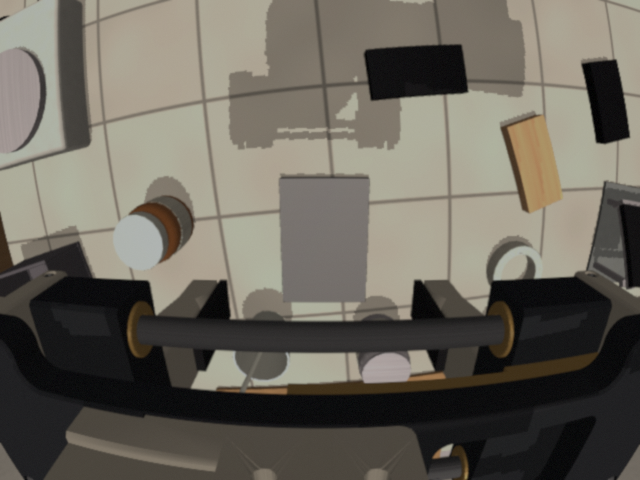

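```bash
python3 -m inch '0 1 0 0 0 -0.4;0 1 0 0 0 -0.4;0 1 0 -0.1 -0.6 0;0 1 0 -0.1 -0.6 0;0 1 0 -0.1 -0.6 0;0 1 0 -0.1 -0.6 0;0 1 0 -0.1 -0.6 0;0 1 0 -0.1 -0.6 0;0 1 0 -0.1 -0.6 0;0 1 0 -0.1 -0.6 0;0 1 0 -0.1 -0.6 0;0 1 0 -0.1 -0.6 0'; python3 -m inch '0.17 1 -0.9 0 0 0;0.17 1 -0.9 0 0 0;0 0.2 -0.9 0 0 0;0 0 0 0 0 0'
python3 - <<'E'
from h import *
f=grab("wrist")
for t,x,y in(("plain_skin",.5765,.163),("ribbed_skin",.592,.2605)):
    for d in arm.masks_of(f,t)[:3]:
        m=d["mask"];print(t,round(d["confidence"],2),(np.array(d["extent"])*[640,480,640,480]).round())
        print(fit([f],[m],t,x,y,.065,-.155,np.pi/6))
cv2.imwrite("pics/w2.png",f["frame"][:,:,::-1])
a=-.155;n=R.from_euler("ZY",[a,-np.pi/6]).as_matrix()[:,2];y=R.from_euler("z",a).as_matrix()[:,1]
togo(np.array([.5765,.163,.065])+.13*n,-n,y)
E
```

```text
t: 4.3
eef_pos: [0.5048, 0.0998, 0.2648]
ee_rot: [-0.006, 1.052, -0.154]
force: [-0.3, 0.7, 0.0]
width: 0.0874
t: 4.8
eef_pos: [0.5316, 0.145, 0.2074]
ee_rot: [0.003, 1.119, -0.116]
force: [-0.4, -0.2, -0.6]
width: 0.0874
plain_skin 0.63 [349. 198.  74. 136.]
[ 0.5776  0.1626 -0.1508  0.0155]
ribbed_skin 0.73 [462. 203.  72. 129.]
[ 0.5926  0.2617 -0.1652  0.0471]
shift [-0.65  0.9  -1.07]
turn [-0.16 -0.78 -0.43]
turn [-16.6    2.21  31.47]
```

View pics/w2.png

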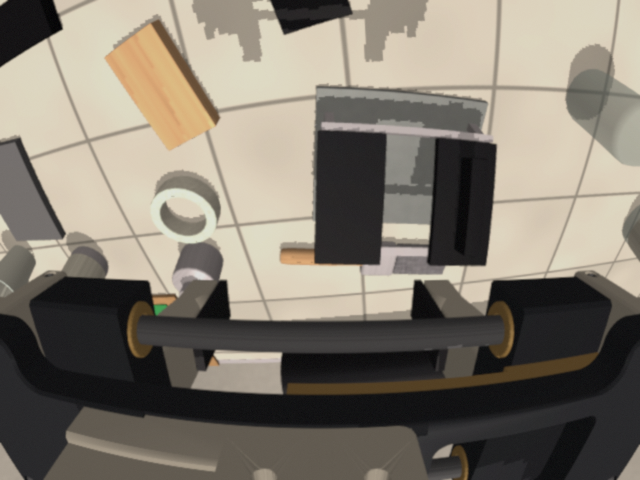

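```bash
python3 -m inch '-0.16 0.22 -0.27 -0.04 -0.2 -0.11;-0.16 0.22 -0.27 -0.04 -0.2 -0.11;-0.16 0.22 -0.27 -0.04 -0.2 -0.11;-0.16 0.22 -0.27 -0.04 -0.2 -0.11;0.33 -0.05 -0.58 0 0 0;0.33 -0.05 -0.58 0 0 0;0.33 -0.05 -0.58 0 0 0;0 0 0 0 0 0' 0.85
python3 - <<'E'
from h import *
a=-.155;n=R.from_euler("ZY",[a,-np.pi/6]).as_matrix()[:,2];y=R.from_euler("z",a).as_matrix()[:,1]
togo(np.array([.577,.1627,.065])+.002*n,-n,y)
E
```

```text
t: 5.95
eef_pos: [0.5643, 0.1431, 0.1619]
ee_rot: [0.015, 1.147, -0.096]
force: [0.2, -0.5, 0.5]
width: 0.0749
shift [ 0.39  0.66 -3.17]
turn [-0.22 -1.12 -0.52]
turn [-16.11   2.05  31.65]
```

```bash
python3 - <<'E'
from h import *
s,M=tool();print(s["q"].round(3),s["qd"].round(3),s["eef_pos"],M.round(3).tolist(),s["t"])
E
python3 -m inch '0 0 0 0 0 0;0 0 0 0 0 0' ; python3 -m inch '0 0.5 0 0 0 0;0 0 0 0 0 0'; python3 -m inch '0 0 0 0 -1 0;0 0 0 0 0 0'
python3 - <<'E'
from h import *
s,M=tool();print(s["q"].round(3))
E
```

```text
[ 0.694  0.056 -0.873  0.751 -0.443 -3.03 ] [ 0.018 -0.029  0.006 -0.011 -0.024 -0.   ] [0.56433534 0.14313719 0.1619014 ] [[0.41, 0.11, 0.906], [-0.04, 0.994, -0.103], [-0.911, 0.006, 0.412]] 5.95
t: 6.2
eef_pos: [0.5643, 0.1443, 0.1639]
ee_rot: [0.021, 1.144, -0.089]
force: [0.3, 0.6, 0.6]
width: 0.0746
t: 6.45
eef_pos: [0.5657, 0.1599, 0.1658]
ee_rot: [0.023, 1.148, -0.085]
force: [0.3, 0.5, -0.2]
width: 0.0744
t: 6.7
eef_pos: [0.5729, 0.1489, 0.1858]
ee_rot: [0.05, 1.107, -0.044]
force: [-0.3, 0.5, 0.3]
width: 0.0742
[ 0.689  0.025 -0.867  0.78  -0.44  -3.03 ]
```

```bash
python3 -m inch '0 0 0.5 -0.45 0.06 1;-0.2 0 0.5 -0.45 0.06 1;-0.2 0 0.5 -0.45 0.06 1;0 0 0 -0.45 0.06 1;0 0 0 -0.45 0.06 1;0 0 0 -0.45 0.06 1;0 0 0 -0.45 0.06 1;0 0 0 -0.45 0.06 1;0 0 0 -0.45 0.06 1;0 0 0 -0.45 0.06 1;0 0 0 -0.45 0.06 1;0 0 0 -0.45 0.06 1'; python3 -m inch '0 0 0 -0.5 0.06 1;0 0 0 -0.5 0.06 1;0 0 0 -0.5 0.06 1;0 0 0 -0.5 0.06 1;0 0 0 -0.5 0.06 1;0 0 0 -0.5 0.06 1;0 0 0 -0.5 0.06 1;0 0 0 -0.5 0.06 1;0 0 0 -0.5 0.06 1;0 0 0 -0.5 0.06 1'
cat > r.py <<'E'
from h import *
import sys
s,M=tool();print(s["t"],s["q"].round(2))
x,y,z,a,up=map(float,sys.argv[1:6]);ti=float(sys.argv[6]) if len(sys.argv)>6 else 30
Q=R.from_euler("ZY",[a,-np.radians(ti)]).as_matrix();n=Q[:,2]
togo(np.array([x,y,z])+up*n,-n,Q[:,1]);print("n",n.round(3))
E
python3 r.py .577 .1627 .065 -.155 .13
```

```text
t: 8.2
eef_pos: [0.5605, 0.1493, 0.2293]
ee_rot: [-1.074, 1.165, -0.013]
force: [0.5, 0.1, -0.1]
width: 0.0746
t: 9.45
eef_pos: [0.5605, 0.1494, 0.2293]
ee_rot: [-2.212, 1.174, -0.19]
force: [-0.3, -0.1, -0.5]
width: 0.0743
9.45 [ 0.78  0.01 -0.68  0.51 -0.72 -0.69]
shift [-1.59  0.78 -1.72]
turn [ 10.89  -2.71 -22.35]
turn [-4.91 -0.51  9.94]
n [-0.494  0.077  0.866]
```

```bash
python3 -m inch '-0.16 0.08 -0.17 -0.49 -0.05 1;-0.16 0.08 -0.17 -0.49 -0.05 1;-0.16 0.08 -0.17 -0.49 -0.05 1;-0.16 0.08 -0.17 -0.49 -0.05 1;-0.16 0.08 -0.17 -0.49 -0.05 1;-0.16 0.08 -0.17 -0.49 -0.05 1;-0.16 0.08 -0.17 -0.49 -0.05 1;-0.16 0.08 -0.17 -0.49 -0.05 1;-0.16 0.08 -0.17 -0.49 -0.05 1;-0.16 0.08 -0.17 -0.49 -0.05 1;0 0 0 0 0 0;0 0 0 0 0 0'; python3 r.py .577 .1627 .065 -.155 .002
```

```text
t: 10.95
eef_pos: [0.5131, 0.173, 0.1792]
ee_rot: [-3.138, 1.051, -0.152]
force: [0.3, -0.9, -0.3]
width: 0.0745
10.95 [ 0.82 -0.04 -1.02  1.02 -0.5  -0.29]
shift [ 2.1  -0.34 -3.75]
turn [ 17.72  -2.74 -31.2 ]
turn [-0.03 -0.04  0.  ]
n [-0.494  0.077  0.866]
```

```bash
python3 -m inch '0.26 -0.04 -0.47 0 0 0;0.26 -0.04 -0.47 0 0 0;0.26 -0.04 -0.47 0 0 0;0.26 -0.04 -0.47 0 0 0;0.26 -0.04 -0.47 0 0 0;0.26 -0.04 -0.47 0 0 0;0 0 0 0 0 0'; python3 r.py .577 .1627 .065 -.155 .002;python3 - <<'E'
from h import *
f=grab("wrist")
cv2.imwrite("pics/w3.png",f["frame"][:,:,::-1])
E
```

```text
t: 11.82
eef_pos: [0.5734, 0.1737, 0.1108]
ee_rot: [3.117, 1.079, -0.185]
force: [-0.0, -0.2, 0.9]
width: 0.0745
11.825 [ 0.5   0.15 -1.02  1.53 -0.3  -0.55]
shift [ 0.09 -0.36 -1.47]
turn [ 17.25  -2.95 -31.45]
turn [ 0.08 -0.38  0.09]
n [-0.494  0.077  0.866]
```

View pics/w3.png

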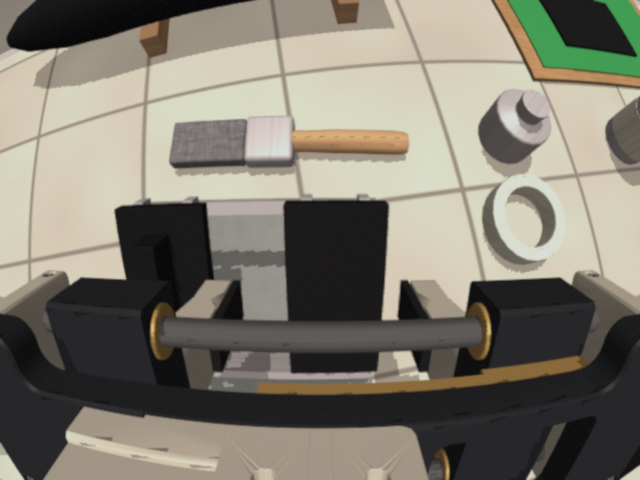

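The camera view (w3) shows the plain skin at px (335,285), centred between the open fingers (left 235, right 405). The arm is at the q3 limit, though, so I'll fit a kinematic model to see which postures are reachable.

```bash
cat > kin.py <<'E'
import numpy as np
from scipy.spatial.transform import Rotation as R
from scipy.optimize import least_squares
LO=np.array([-3.07,-1.43,-1.02,-3.03,-3.05,-3.03]);HI=np.array([3.07,2.12,1.25,1.67,0,3.03])
e=lambda a,t:R.from_euler(a,t).as_matrix()
def rots(q,s):
    A=e("z",q[0]);B=A@e("y",q[1]);C=B@e("y",-q[2]);D=C@e("x",s[0]*q[3])@e("y",-q[4])@e("x",s[1]*q[5]+s[2]);return A,B,C,D
D0=[([-.858,.359,.011,0,-1.224,-.288],(.278,-.6146,.2256),(1.667,1.5692,2.092)),
([.694,.056,-.873,.751,-.443,-3.03],(.5643,.1431,.1619),(.015,1.147,-.096)),
([.689,.025,-.867,.78,-.44,-3.03],(.5729,.1489,.1858),(.05,1.107,-.044)),
([.78,.01,-.68,.51,-.72,-.69],(.5605,.1494,.2293),(-2.212,1.174,-.19)),
([.82,-.04,-1.02,1.02,-.5,-.29],(.5131,.173,.1792),(-3.138,1.051,-.152)),
([.5,.15,-1.02,1.53,-.3,-.55],(.5734,.1737,.1108),(3.117,1.079,-.185))]
def calib():
    best=None
    for s0 in(1,-1):
        for s1 in(1,-1):
            for s2 in(0,np.pi/2,np.pi,-np.pi/2):
                er=sum((R.from_matrix(rots(q,(s0,s1,s2))[3]).inv()*R.from_euler("xyz",o)).magnitude() for q,p,o in D0)
                if best is None or er<best[0]: best=(er,(s0,s1,s2))
    s=best[1];X=[];Y=[]
    for q,p,o in D0:
        A,B,C,D=rots(q,s);X.append(np.c_[A[:,0],[0,0,1],B[:,0],B[:,2],C[:,0],C[:,2],D[:,0]]);Y.append(p)
    X=np.vstack(X);Y=np.ravel(Y);L=np.linalg.lstsq(X,Y,rcond=1e-3)[0]
    return best,L,np.abs(X@L-Y).max()
best,L,res=calib();S=best[1]
def fk(q):
    A,B,C,D=rots(q,S);return L[0]*A[:,0]+[0,0,L[1]]+L[2]*B[:,0]+L[3]*B[:,2]+L[4]*C[:,0]+L[5]*C[:,2]+L[6]*D[:,0],D
def ik(p,M,q0):
    def r(q):
        P,D=fk(q);return np.r_[(P-p)*10,(D-M)[:,:2].ravel()]
    o=least_squares(r,np.clip(q0,LO+1e-3,HI-1e-3),bounds=(LO,HI));return o.cost,o.x
def alls(p,M,N=40):
    g=np.random.default_rng(0);out=[]
    for _ in range(N):
        c,q=ik(p,M,g.uniform([-1,-.5,-1,-3,-2.5,-3],[1,1.5,1.2,1.6,-.1,3]))
        if c<1e-6 and not any(np.abs(q-o).max()<.05 for o in out): out.append(q)
    return out
E
python3 - <<'E'
from kin import *
print(best,L.round(3),res)
for x,y,z in((.577,.1627,.065),(.5925,.2612,.065)):
  for ti in(30,25,20,15,10,0):
    Q=e("z",-.155)@e("y",-np.radians(ti));n30=(e("z",-.155)@e("y",-np.pi/6))[:,2]
    for k in(1,-1):
        M=np.c_[-Q[:,2],k*Q[:,1],np.cross(-Q[:,2],k*Q[:,1])]
        for up in(.002,.06): print(y,ti,k,up,[q.round(2).tolist() for q in alls(np.array([x,y,z])+up*n30,M,16)])
E
```

```text
(0.02611879101316457, (-1, -1, -1.5707963267948966)) [-0.02   0.361  0.048  0.716  0.369  0.053  0.712] 0.14118188603537207
0.1627 30 1 0.002 []
0.1627 30 1 0.06 []
0.1627 30 -1 0.002 []
0.1627 30 -1 0.06 []
0.1627 25 1 0.002 []
0.1627 25 1 0.06 [[0.71, 0.12, -0.98, 1.08, -0.37, 2.85]]
0.1627 25 -1 0.002 []
0.1627 25 -1 0.06 [[0.71, 0.12, -0.98, 1.08, -0.37, -0.29]]
0.1627 20 1 0.002 []
0.1627 20 1 0.06 [[0.59, 0.13, -0.86, 0.64, -0.4, -2.89]]
0.1627 20 -1 0.002 [[0.54, 0.23, -0.91, 0.94, -0.27, -0.02]]
0.1627 20 -1 0.06 [[0.59, 0.13, -0.86, 0.64, -0.4, 0.25]]
0.1627 15 1 0.002 [[0.45, 0.25, -0.78, 0.44, -0.36, -2.57]]
0.1627 15 1 0.06 [[0.49, 0.16, -0.74, 0.34, -0.49, -2.5]]
0.1627 15 -1 0.002 [[0.45, 0.25, -0.78, 0.44, -0.36, 0.57]]
0.1627 15 -1 0.06 [[0.49, 0.16, -0.74, 0.34, -0.49, 0.64]]
0.1627 10 1 0.002 [[0.38, 0.29, -0.65, 0.19, -0.49, -2.27]]
0.1627 10 1 0.06 [[0.41, 0.21, -0.61, 0.16, -0.61, -2.27]]
0.1627 10 -1 0.002 [[0.38, 0.29, -0.65, 0.19, -0.49, 0.87]]
0.1627 10 -1 0.06 [[0.41, 0.21, -0.61, 0.16, -0.61, 0.87]]
0.1627 0 1 0.002 [[0.28, 0.4, -0.39, 0.0, -0.78, -2.0]]
0.
[... 840 characters left out ...]
2 15 1 0.002 [[0.62, 0.31, -0.65, 0.42, -0.45, -2.71]]
0.2612 15 1 0.06 [[0.66, 0.24, -0.61, 0.35, -0.57, -2.67]]
0.2612 15 -1 0.002 [[0.62, 0.31, -0.65, 0.42, -0.45, 0.43]]
0.2612 15 -1 0.06 [[0.66, 0.24, -0.61, 0.35, -0.57, 0.47]]
0.2612 10 1 0.002 [[0.54, 0.35, -0.53, 0.21, -0.57, -2.43]]
0.2612 10 1 0.06 [[0.57, 0.28, -0.49, 0.18, -0.68, -2.44]]
0.2612 10 -1 0.002 [[0.54, 0.35, -0.53, 0.21, -0.57, 0.71]]
0.2612 10 -1 0.06 [[0.57, 0.28, -0.49, 0.18, -0.68, 0.71]]
0.2612 0 1 0.002 [[0.42, 0.45, -0.28, -0.0, -0.84, -2.14]]
0.2612 0 1 0.06 [[0.44, 0.39, -0.25, 0.0, -0.93, -2.17]]
0.2612 0 -1 0.002 [[0.42, 0.45, -0.28, 0.0, -0.84, 1.0]]
0.2612 0 -1 0.06 [[0.44, 0.39, -0.25, 0.0, -0.93, 0.97]]
```

Run:
```python
from kin import *
def X(q,terms):
    s=S;A,B,C,D=rots(q,s);F=C@e("x",s[0]*q[3]);G=F@e("y",-q[4])
    d=dict(Ax=A[:,0],Ay=A[:,1],z=np.array([0,0,1.]),Bx=B[:,0],Bz=B[:,2],Cx=C[:,0],Cz=C[:,2],Fz=F[:,2],Fy=F[:,1],Gx=G[:,0],Gz=G[:,2],Dx=D[:,0],Dy=D[:,1],Dz=D[:,2])
    return np.c_[tuple(d[t] for t in terms)]
for T in("Ax z Bz Cx Cz Dx","Ax z Bz Cx Dx","Ax z Bz Cx Dx Gz","Ax z Bz Cx Dx Fz","Ax Ay z Bz Cx Cz Dx","Ax z Bz Cx Cz Dx Dy Dz","Ax z Bx Bz Cx Cz Dx Fz Gz Dy Dz"):
    T=T.split();M=np.vstack([X(q,T) for q,_,_ in D0]);Y=np.ravel([p for _,p,_ in D0]);l=np.linalg.lstsq(M,Y,rcond=None)[0];r=(M@l-Y).reshape(-1,3)
    print(dict(zip(T,l.round(3))),np.abs(r).max().round(4));
print(r.round(3))
for q,p,o in D0: print((R.from_matrix(rots(q,S)[3]).inv()*R.from_euler("xyz",o)).magnitude())
```

```text
{'Ax': np.float64(0.04), 'z': np.float64(0.351), 'Bz': np.float64(0.716), 'Cx': np.float64(0.355), 'Cz': np.float64(0.048), 'Dx': np.float64(0.712)} 0.1414
{'Ax': np.float64(0.074), 'z': np.float64(0.445), 'Bz': np.float64(0.66), 'Cx': np.float64(0.363), 'Dx': np.float64(0.716)} 0.1447
{'Ax': np.float64(-0.023), 'z': np.float64(0.51), 'Bz': np.float64(0.738), 'Cx': np.float64(0.354), 'Dx': np.float64(0.875), 'Gz': np.float64(0.079)} 0.1452
{'Ax': np.float64(-0.006), 'z': np.float64(0.349), 'Bz': np.float64(0.867), 'Cx': np.float64(0.33), 'Dx': np.float64(0.905), 'Fz': np.float64(0.087)} 0.1384
{'Ax': np.float64(0.254), 'Ay': np.float64(-0.181), 'z': np.float64(-0.219), 'Bz': np.float64(0.583), 'Cx': np.float64(0.151), 'Cz': np.float64(0.138), 'Dx': np.float64(0.171)} 0.0943
{'Ax': np.float64(0.035), 'z': np.float64(0.415), 'Bz': np.float64(0.632), 'Cx': np.float64(0.352), 'Cz': np.float64(0.054), 'Dx': np.float64(0.703), 'Dy': np.float64(-0.051), 'Dz': np.float64(-0.023)} 0.1183
{'Ax': np.float64(0.13), 'z': np.float64(0.498), 'Bx': np.float64(-0.098), 'Bz': np.float64(0.912), 'Cx': np.float64(0.271), 'Cz': np.float64(-0.156), 'Dx': np.float64(1.148), 'Fz': np.float64(0.242), 'Gz': np.float64(-0.046), 'Dy': np.float64(-0.061), 'Dz': np.float64(-0.032)} 0.1068
[[ 0.107  0.096  0.001]
 [-0.044  0.003 -0.014]
 [-0.028  0.007 -0.02 ]
 [ 0.038  0.001  0.015]
 [ 0.023 -0.017  0.01 ]
 [ 0.013  0.021  0.008]]
0.0005158012619274585
0.0006193751583048845
0.0012267056979835154
0.005853329257343076
0.00760656635023422
0.010297013287371414
```

Run:
```python
from kin import *
import itertools
def X(q):
    s=S;A,B,C,D=rots(q,s);F=C@e("x",s[0]*q[3]);G=F@e("y",-q[4])
    return dict(Ax=A[:,0],Ay=A[:,1],z=np.array([0,0,1.]),Bx=B[:,0],Bz=B[:,2],Cx=C[:,0],Cz=C[:,2],Fz=F[:,2],Fy=F[:,1],Gz=G[:,2],Dx=D[:,0],Dy=D[:,1],Dz=D[:,2],one=np.array([1,0,0.]),two=np.array([0,1.,0]))
XX=[X(q) for q,_,_ in D0];Y=np.ravel([p for _,p,_ in D0]);out=[]
for k in(6,7,8):
  for T in itertools.combinations(XX[0],k):
    M=np.vstack([np.c_[tuple(x[t] for t in T)] for x in XX]);l=np.linalg.lstsq(M,Y,rcond=None)[0];out.append((k,np.abs(M@l-Y).max(),np.abs(l).max(),dict(zip(T,l.round(3).tolist()))))
for k in(6,7,8):
  for o in sorted([o for o in out if o[0]==k and o[2]<1],key=lambda o:o[1])[:4]: print(o)
```

```text
(6, np.float64(0.0016536773899758356), np.float64(0.6067336641094146), {'Ax': 0.002, 'z': 0.197, 'Bz': 0.607, 'Cx': 0.459, 'Fy': -0.19, 'Dx': 0.384})
(6, np.float64(0.0019146722440927244), np.float64(0.6068502254190417), {'z': 0.2, 'Bz': 0.607, 'Cx': 0.462, 'Fy': -0.19, 'Dx': 0.385, 'Dz': -0.001})
(6, np.float64(0.0020002964885959956), np.float64(0.6067729475289377), {'z': 0.198, 'Bx': 0.001, 'Bz': 0.607, 'Cx': 0.46, 'Fy': -0.19, 'Dx': 0.384})
(6, np.float64(0.0020577600387381295), np.float64(0.6093205814855275), {'z': 0.197, 'Bz': 0.609, 'Cx': 0.461, 'Fy': -0.19, 'Dx': 0.385, 'two': 0.001})
(7, np.float64(0.0010735293751835545), np.float64(0.6020257976250065), {'Ax': 0.008, 'z': 0.192, 'Bz': 0.602, 'Cx': 0.46, 'Fy': -0.191, 'Gz': -0.005, 'Dx': 0.373})
(7, np.float64(0.0011413622854257177), np.float64(0.5974059878360238), {'Ax': 0.006, 'z': 0.2, 'Bz': 0.597, 'Cx': 0.461, 'Fz': -0.004, 'Fy': -0.191, 'Dx': 0.374})
(7, np.float64(0.0013235219457615743), np.float64(0.6075515400060171), {'Ax': 0.01, 'z': 0.194, 'Bx': -0.006, 'Bz': 0.608, 'Cx': 0.457, 'Fy': -0.19, 'Dx': 0.384})
(7, np.floa
[... 167 characters left out ...]
64(0.0009708662154778863), np.float64(0.6026094613413274), {'Ax': 0.007, 'z': 0.194, 'Bz': 0.603, 'Cx': 0.46, 'Fy': -0.19, 'Gz': -0.004, 'Dx': 0.376, 'Dz': -0.001})
(8, np.float64(0.0010159218922906887), np.float64(0.6102927558866994), {'z': 0.204, 'Bz': 0.61, 'Cx': 0.468, 'Fz': -0.006, 'Fy': -0.191, 'Dx': 0.384, 'one': -0.004, 'two': 0.003})
(8, np.float64(0.0010184778298797104), np.float64(0.6011236819475264), {'Ax': 0.01, 'Ay': -0.001, 'z': 0.191, 'Bz': 0.601, 'Cx': 0.458, 'Fy': -0.19, 'Gz': -0.004, 'Dx': 0.372})
(8, np.float64(0.0010243468449807613), np.float64(0.6010990471501713), {'Ay': 0.005, 'z': 0.22, 'Bz': 0.601, 'Cx': 0.471, 'Fz': -0.007, 'Fy': -0.192, 'Dx': 0.391, 'one': -0.006})
```

```bash
python3 - <<'E'
s=open("kin.py").read().split("def calib")[0]
k=open("kin.py").read()
s+='''S=(-1,-1,-np.pi/2)
def fk(q):
    A,B,C,D=rots(q,S);F=C@e("x",-q[3])
    return .002*A[:,0]+[0,0,.197]+.607*B[:,2]+.459*C[:,0]-.19*F[:,1]+.384*D[:,0],D
'''+k[k.index("def ik"):]
open("kin.py","w").write(s)
E
python3 - <<'E'
from kin import *
for x,y,z in((.577,.1627,.065),(.5925,.2612,.065)):
  for ti in(30,25,20,15,10,0):
    Q=e("z",-.155)@e("y",-np.radians(ti));n30=(e("z",-.155)@e("y",-np.pi/6))[:,2]
    for k in(1,-1):
        M=np.c_[-Q[:,2],k*Q[:,1],np.cross(-Q[:,2],k*Q[:,1])]
        for up in(.002,.06): print(y,ti,k,up,[q.round(2).tolist() for q in alls(np.array([x,y,z])+up*n30,M,24)])
E
```

```text
0.1627 30 1 0.002 []
0.1627 30 1 0.06 []
0.1627 30 -1 0.002 []
0.1627 30 -1 0.06 []
0.1627 25 1 0.002 []
0.1627 25 1 0.06 [[0.64, 0.11, -1.01, 1.15, -0.34, 2.83]]
0.1627 25 -1 0.002 []
0.1627 25 -1 0.06 [[0.64, 0.11, -1.01, 1.15, -0.34, -0.31]]
0.1627 20 1 0.002 [[0.58, 0.24, -0.94, 1.06, -0.27, 2.96]]
0.1627 20 1 0.06 []
0.1627 20 -1 0.002 [[0.58, 0.24, -0.94, 1.06, -0.27, -0.18]]
0.1627 20 -1 0.06 [[0.75, 0.14, -0.86, 0.68, -0.44, 0.06]]
0.1627 15 1 0.002 [[0.69, 0.27, -0.75, 0.5, -0.42, -2.86]]
0.1627 15 1 0.06 [[0.76, 0.17, -0.71, 0.39, -0.56, -2.8]]
0.1627 15 -1 0.002 [[0.69, 0.27, -0.75, 0.5, -0.42, 0.28]]
0.1627 15 -1 0.06 [[0.76, 0.17, -0.71, 0.39, -0.56, 0.34]]
0.1627 10 1 0.002 [[0.68, 0.31, -0.59, 0.24, -0.57, -2.6]]
0.1627 10 1 0.06 [[0.72, 0.2, -0.58, 0.21, -0.68, -2.61]]
0.1627 10 -1 0.002 [[0.68, 0.31, -0.59, 0.24, -0.57, 0.54]]
0.1627 10 -1 0.06 [[0.72, 0.2, -0.58, 0.21, -0.68, 0.53]]
0.1627 0 1 0.002 [[0.6, 0.38, -0.36, -0.0, -0.83, -2.32]]
0.1627 0 1 0.06 [[0.64, 0.29, -0.36, -0.0, -0.92, -2.36]]
0.1627 0 -1 0.002 [[0.6, 0.38, -0.36, -0.0, -0.83, 0.82]]
0.1627 0 -1 
[... 643 characters left out ...]
12 15 1 0.002 [[0.82, 0.35, -0.62, 0.46, -0.5, -2.94]]
0.2612 15 1 0.06 [[0.87, 0.26, -0.59, 0.39, -0.62, -2.91]]
0.2612 15 -1 0.002 [[0.82, 0.35, -0.62, 0.46, -0.5, 0.2]]
0.2612 15 -1 0.06 [[0.87, 0.26, -0.59, 0.39, -0.62, 0.24]]
0.2612 10 1 0.002 [[0.79, 0.38, -0.48, 0.24, -0.63, -2.71]]
0.2612 10 1 0.06 [[0.84, 0.29, -0.47, 0.22, -0.73, -2.72]]
0.2612 10 -1 0.002 [[0.79, 0.38, -0.48, 0.24, -0.63, 0.43]]
0.2612 10 -1 0.06 [[0.84, 0.29, -0.47, 0.22, -0.73, 0.42]]
0.2612 0 1 0.002 [[0.71, 0.45, -0.24, -0.0, -0.88, -2.44]]
0.2612 0 1 0.06 [[0.75, 0.36, -0.25, -0.0, -0.96, -2.48]]
0.2612 0 -1 0.002 [[0.71, 0.45, -0.24, -0.0, -0.88, 0.7]]
0.2612 0 -1 0.06 [[0.75, 0.36, -0.25, 0.0, -0.96, 0.66]]
```

```bash
cat > r2.py <<'E'
# x y z yaw up skin_tilt tool_tilt : TCP at origin+up*skin normal
from h import *
from kin import alls
import sys
s,M=tool();print(s["t"],s["q"].round(2))
x,y,z,a,up,ts,tt=map(float,sys.argv[1:8])
n=R.from_euler("ZY",[a,-np.radians(ts)]).as_matrix()[:,2];Q=R.from_euler("ZY",[a,-np.radians(tt)]).as_matrix()
p=np.array([x,y,z])+up*n;print(p.round(4));togo(p,-Q[:,2],Q[:,1])
for k in(1,-1):print(k,[q.round(2).tolist() for q in alls(p,np.c_[-Q[:,2],k*Q[:,1],np.cross(-Q[:,2],k*Q[:,1])],12)])
E
python3 r2.py .577 .1627 .065 -.155 .054 30 18; python3 r2.py .577 .1627 .065 -.155 .004 30 18; python3 r2.py .549 -.2555 .012 -.084 .004 0 -12
```

```text
11.875 [ 0.5   0.15 -1.02  1.53 -0.3  -0.55]
[0.5503 0.1669 0.1118]
shift [-0.77 -0.23  0.01]
turn [ 13.92  -2.42 -33.08]
turn [0.45 2.   0.07]
1 [[0.75, 0.16, -0.81, 0.56, -0.47, -2.97]]
-1 [[0.75, 0.16, -0.81, 0.56, -0.47, 0.18]]
11.875 [ 0.5   0.15 -1.02  1.53 -0.3  -0.55]
[0.575  0.163  0.0685]
shift [ 0.06 -0.36 -1.43]
turn [ 13.92  -2.42 -33.08]
turn [0.45 2.   0.07]
1 []
-1 [[0.66, 0.25, -0.86, 0.76, -0.33, 0.05]]
11.875 [ 0.5   0.15 -1.02  1.53 -0.3  -0.55]
[ 0.549  -0.2555  0.016 ]
shift [ -0.81 -14.31  -3.18]
turn [  4.9   -0.81 -34.77]
turn [1.11 7.97 0.82]
1 [[-0.11, 0.56, -0.21, 0.01, -1.01, -1.55]]
-1 [[-0.11, 0.56, -0.21, 0.01, -1.01, 1.59]]
```

```bash
python3 -m inch '-0.05 0 0.3 0 0 0;-0.2 -0.05 0.2 0.11 0.5 0;-0.2 -0.05 0 0.11 0.5 0;-0.2 -0.05 0 0.11 0.5 0;-0.12 -0.05 -0.2 0.11 0.5 0;0 0 -0.3 0 0 0;0 0 0 0 0 0'; python3 r2.py .577 .1627 .065 -.155 .004 30 18
```

```text
t: 12.75
eef_pos: [0.552, 0.1683, 0.1113]
ee_rot: [3.131, 1.245, -0.169]
force: [-0.3, 0.2, -0.1]
width: 0.0747
12.75 [ 0.75  0.16 -0.82  0.6  -0.47  0.13]
[0.575  0.163  0.0685]
shift [ 0.77 -0.18 -1.43]
turn [ 11.16  -1.83 -34.14]
turn [0.06 0.13 0.05]
1 []
-1 [[0.66, 0.25, -0.86, 0.76, -0.33, 0.05]]
```

```bash
python3 -m inch '0.15 -0.04 -0.29 0.02 0.05 0.02;0.15 -0.04 -0.29 0.02 0.05 0.02;0.16 -0.04 -0.29 0 0 0;0.15 -0.03 -0.28 0 0 0;0.15 -0.03 -0.28 0 0 0;0 0 0 0 0 0;0 0 0 0 0 0'; python3 r2.py .577 .1627 .065 -.155 .004 30 18
```

```text
t: 13.62
eef_pos: [0.5758, 0.1629, 0.0691]
ee_rot: [-3.141, 1.254, -0.157]
force: [-0.2, 0.3, -0.4]
width: 0.0743
13.625 [ 0.66  0.25 -0.86  0.76 -0.34  0.05]
[0.575  0.163  0.0685]
shift [-0.03  0.   -0.02]
turn [ 11.03  -1.73 -34.2 ]
turn [0.   0.03 0.02]
1 []
-1 [[0.66, 0.25, -0.86, 0.76, -0.33, 0.05]]
```

Close on it with 30 N.

```bash
python3 -m inch '0 0 0 0 0 0;0 0 0 0 0 0;0 0 0 0 0 0;0 0 0 0 0 0;0 0 0 0 0 0;0 0 0 0 0 0' 0.5 35;  python3 -m inch '-0.16 0.03 0.3 0 0 0;-0.16 0.03 0.3 0 0 0;-0.16 0.03 0.4 0 0 0;-0.1 0 0.5 0 0 0;0 0 0.5 0 0 0;0 0 0 0 0 0'
python3 - <<'E'
from h import *
f=grab("wrist");s=grab("scene")
cv2.imwrite("pics/w4.png",np.hstack([f["frame"][150:450,150:500],s["frame"][120:420,250:500]])[:,:,::-1])
print(arm.get_state()["q"].round(2))
E
```

```text
t: 14.38
eef_pos: [0.5759, 0.1636, 0.0696]
ee_rot: [-3.139, 1.253, -0.154]
force: [-3.7, 1.6, 4.9]
width: 0.0553
t: 15.12
eef_pos: [0.5588, 0.1666, 0.13]
ee_rot: [-3.136, 1.253, -0.151]
force: [-0.4, 0.1, -1.2]
width: 0.0552
[ 0.75  0.15 -0.76  0.51 -0.53  0.24]
```

View pics/w4.png

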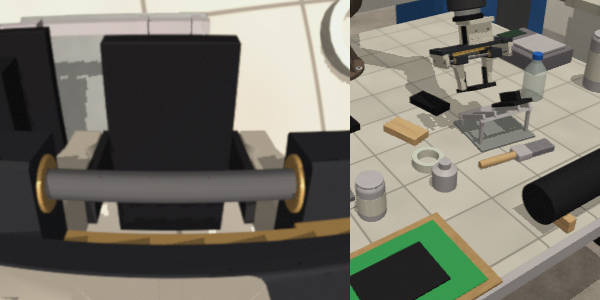

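```bash
python3 -m inch '0 -0.3 0.7 0 0 0;0 -0.8 0.7 0.05 0.3 0;0 -1 0.3 0.09 0.5 0;0 -1 0 0.09 0.5 0;0 -1 0 0.09 0.5 0;0 -1 0 0.09 0.5 0;0 -1 0 0.09 0.5 0;0 -1 0 0.09 0.5 0;0 -1 0 0.09 0.5 0;0 -1 0 0.09 0.5 0;0 -1 0 0.09 0.5 0;0 -1 0 0.09 0.5 0'; python3 -m inch '-0.1 -1 0 0.06 0.5 0.4;-0.1 -1 0 0.06 0.2 0.4;-0.1 -0.5 0 0 0 0;0 0 0 0 0 0'; python3 r2.py .549 -.2555 .012 -.084 .06 0 -12
python3 - <<'E'
from h import *
f=grab("wrist");s=grab("scene")
cv2.imwrite("pics/w5.png",np.hstack([f["frame"][100:450,100:540],s["frame"][130:480,100:400]])[:,:,::-1])
E
```

```text
t: 16.73
eef_pos: [0.5578, -0.1686, 0.1789]
ee_rot: [-0.058, 1.415, 2.925]
force: [0.6, -0.8, -1.0]
width: 0.0553
t: 17.23
eef_pos: [0.5486, -0.2429, 0.1793]
ee_rot: [-0.055, 1.355, 2.995]
force: [0.8, 0.2, -0.5]
width: 0.055
17.225 [-0.1   0.4  -0.05 -0.01 -1.33  1.58]
[ 0.549  -0.2555  0.072 ]
shift [ 0.01 -0.42 -3.58]
turn [ -7.54   0.87 -35.13]
turn [-0.14 -0.06  0.09]
1 [[-0.11, 0.5, -0.17, 0.01, -1.11, -1.55]]
-1 [[-0.11, 0.5, -0.17, 0.01, -1.11, 1.6]]
```

View pics/w5.png

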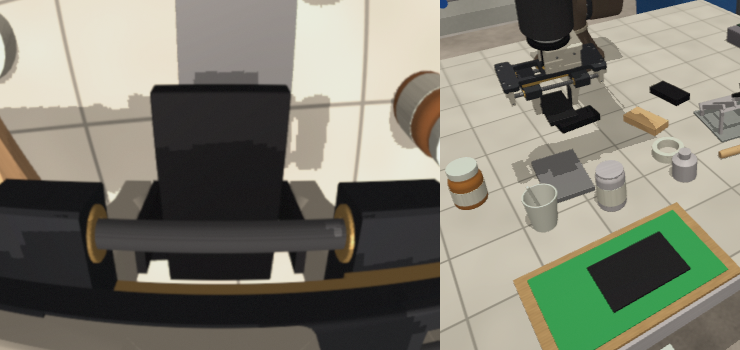

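```bash
cat > pc.py <<'E'
from h import *
def cloud(f,c0,c1,r0,r1):
    c,r=np.meshgrid(np.arange(c0,c1),np.arange(r0,r1));c=c.ravel();r=r.ravel();z=f["range_z"][r,c];K=f["mtx"]
    u=(c-K[0,2])/K[0,0];v=(r-K[1,2])/K[1,1]
    if f["name"]=="wrist":
        th=np.hypot(u,v);k=np.tan(th)/np.maximum(th,1e-9);u=u*k;v=v*k
    P=np.c_[u*z,-v*z,-z];ok=z>0
    return (P@f["pose"][:3,:3].T+f["pose"][:3,3])[ok]
def plane(W):
    c=np.median(W,0);k=np.ones(len(W),bool)
    for _ in range(4):
        A=np.c_[W[k,:2]-c[:2],np.ones(k.sum())];s=np.linalg.lstsq(A,W[k,2],rcond=None)[0]
        res=W[:,2]-np.c_[W[:,:2]-c[:2],np.ones(len(W))]@s;k=np.abs(res)<max(.004,2*res[k].std())
    return c,s,k
E
python3 - <<'E'
from pc import *
s,M=tool()
f=grab("wrist");W=cloud(f,250,395,180,300);p=s["eef_pos"]
W=W[np.abs(W[:,2]-p[2])<.03]
c,sl,k=plane(W);print(c.round(4),sl.round(4),k.sum())
a=-.084;d=(W[k]-p)@R.from_euler("z",a).as_matrix();print("along",np.percentile(d[:,0],[.5,2,98,99.5]).round(4),"across",np.percentile(d[:,1],[1,99]).round(4))
print("height of plane at tcp rel",(sl[2]+sl[:2]@(p-c)[:2]-p[2]).round(4),"slope along/across",(R.from_euler("z",-a).as_matrix()[:2,:2]@sl[:2]).round(4))
f=grab("scene");m=mask(f,"plain_skin");
if m is not None:
  for d in arm.masks_of(f,"plain_skin")[:3]:
    print((np.array(d["extent"])*[640,480,640,480]).round(),fit([f],[d["mask"]],"plain_skin",.549,-.243,.175,-.084,0))
f=grab("top");
for d in arm.masks_of(f,"plain_skin")[:3]:print((np.array(d["extent"])*[640,480,640,480]).round())
E
```

```text
[ 0.5816 -0.246   0.1834] [-0.0154  0.0149  0.1833] 14827
along [0.0024 0.0036 0.0545 0.0547] across [-0.0291  0.026 ]
height of plane at tcp rel 0.0039 slope along/across [-0.0166  0.0136]
[219. 238.  39.  36.] [ 0.5487 -0.2392 -0.1553  0.116 ]
[434. 244.  32.  36.]
```

```bash
python3 -m inch '0.02 -0.21 -0.3 -0.07 -0.08 0.05;0 -0.21 -0.6 -0.07 -0.07 0.04;0 0 -0.8 0 0 0;0 0 -0.8 0 0 0;0 0 -0.8 0 0 0;0 0 -0.7 0 0 0;0 0 -0.5 0 0 0;0 0 -0.3 0 0 0;0 0 0 0 0 0;0 0 0 0 0 0'; python3 r2.py .5492 -.2555 .012 -.084 .006 0 -12
```

```text
t: 18.88
eef_pos: [0.5506, -0.2548, 0.037]
ee_rot: [-0.005, 1.372, 3.056]
force: [0.2, -0.1, -0.8]
width: 0.0549
18.875 [-0.11  0.53 -0.2   0.01 -1.04  1.6 ]
[ 0.5492 -0.2555  0.018 ]
shift [-0.05 -0.02 -0.63]
turn [ 7.27 -0.62 35.22]
turn [-0.    0.12 -0.03]
1 [[-0.11, 0.56, -0.21, 0.01, -1.01, -1.55]]
-1 [[-0.11, 0.56, -0.21, 0.01, -1.01, 1.59]]
```

```bash
python3 -m inch '-0.03 -0.02 -0.2 0 0 0;-0.02 0 -0.2 0 0 0;0 0 -0.1 0 0 0;0 0 0 0 0 0;0 0 0 0 0 0';python3 -m inch '0 0 -0.05 0 0 0;0 0 -0.05 0 0 0;0 0 0 0 0 0';python3 -m inch '0 0 -0.04 0 0 0;0 0 -0.04 0 0 0;0 0 0 0 0 0'
```

```text
t: 19.5
eef_pos: [0.5486, -0.2552, 0.0214]
ee_rot: [-0.005, 1.371, 3.055]
force: [1.0, 0.3, -1.3]
width: 0.0553
t: 19.88
eef_pos: [0.5484, -0.2552, 0.0181]
ee_rot: [-0.006, 1.37, 3.054]
force: [0.3, -0.4, -1.9]
width: 0.0545
t: 20.25
eef_pos: [0.5486, -0.2552, 0.0175]
ee_rot: [-0.003, 1.371, 3.057]
force: [-2.0, 3.7, 11.7]
width: 0.0553
```

```bash
python3 -m inch '0 0 0.02 0 0 0;0 0 0 0 0 0;0 0 0 0 0 0;0 0 0 0 0 0;0 0 0.6 0 0 0;0 0 1 0 0 0;-0.2 0.3 1 0 -0.5 0;-0.4 1 1 0 -0.5 0;-0.4 1 0.5 0 -0.5 0;-0.4 1 0 0 -0.5 0;-0.4 1 0 0 -0.5 0' 0.8
python3 - <<'E'
from h import *
s,M=tool();print(s["q"].round(2))
T=grab("top");S=grab("scene");W=grab("wrist")
for t,z in(("plain_skin",.012),("base_plate",0)):
  for f in(T,S,W):
    for d in arm.masks_of(f,t)[:3]:
        c=(np.array(d["extent"])*[640,480,640,480]).round();o=fit([f],[d["mask"]],t,.549,-.2555,z,-.084,0)
        if o[3]<.25: print(t,f["name"],round(d["confidence"],2),c,o)
for f in(T,):
    for d in arm.masks_of(f,"core")[:3]: print((np.array(d["extent"])*[640,480,640,480]).round(),fit([f],[d["mask"]],"core",.471,.009,0,.28,0))
for d in arm.masks_of(W,"core")[:3]: print((np.array(d["extent"])*[640,480,640,480]).round(),fit([W],[d["mask"]],"core",.471,.009,0,.28,0))
cv2.imwrite("pics/w6.png",np.hstack([cv2.resize(T["frame"][200:290,370:460],(400,400)),cv2.resize(W["frame"],(400,300))[:, :].repeat(1,0) if 0 else cv2.copyMakeBorder(cv2.resize(W["frame"],(400,300)),0,100,0,0,0)])[:,:,::-1])
E
```

```text
t: 21.62
eef_pos: [0.4946, -0.1254, 0.1412]
ee_rot: [-2.395, 1.542, 0.667]
force: [-0.7, 0.8, 1.2]
width: 0.0704
[ 0.13  0.15 -0.47 -0.02 -0.92  1.38]
plain_skin scene 0.75 [220. 301.  43.  40.] [ 0.5473 -0.2549 -0.0856  0.0411]
plain_skin wrist 0.78 [478. 155.  71. 138.] [ 0.5482 -0.2564 -0.0877  0.0296]
[370. 324.  50.  30.] [0.471 0.009 0.18  1.   ]
[318. 295.  20.  13.] [ 4.743e-01 -6.000e-04  2.862e-01  7.435e-01]
[343. 366. 124.  33.] [0.471 0.009 0.18  1.   ]
[165. 253.  97. 117.] [0.4728 0.0103 0.2909 0.2591]
```

View pics/w6.png

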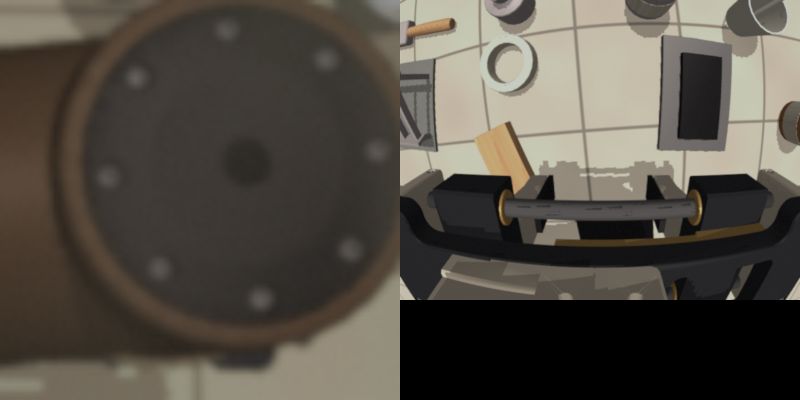

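```bash
python3 r2.py .4718 .0098 0 .295 .12 0 0
```

```text
22.175 [ 0.12  0.16 -0.47 -0.02 -0.92  1.38]
[0.4718 0.0098 0.12  ]
shift [-0.76  4.55 -0.64]
turn [  0.23   0.33 -31.7 ]
turn [-0.23  0.16  4.3 ]
1 [[0.44, 0.13, -0.57, -0.0, -0.87, -1.71]]
-1 [[0.44, 0.13, -0.57, -0.0, -0.87, 1.43]]
```

```bash
python3 -m inch '-0.15 0.9 0 -0.05 0.03 0.86;-0.15 0.9 0 -0.05 0.03 0.86;-0.15 0.9 0 -0.05 0.03 0.86;-0.15 0.9 -0.3 -0.05 0.03 0.86;-0.15 0.92 -0.3 -0.05 0.03 0.86;0 0 0 0 0 0'
python3 - <<'E'
from h import *
W=grab("wrist")
for d in arm.masks_of(W,"core")[:3]:
    m=d["mask"];print(d["confidence"],(np.array(d["extent"])*[640,480,640,480]).round(),fit([W],[m],"core",.471,.009,0,.29,0))
hsv=cv2.cvtColor(W["frame"],cv2.COLOR_RGB2HSV);r,c=np.nonzero(m) if 0 else (0,0)
cv2.imwrite("pics/w7.png",W["frame"][:,:,::-1])
E
python3 r2.py .4718 .0098 0 .295 .005 0 0
```

```text
t: 22.92
eef_pos: [0.4717, 0.0103, 0.1208]
ee_rot: [1.731, 1.569, -1.112]
force: [0.0, 0.4, 0.4]
width: 0.0701
0.92 [141. 247.  72.  69.] [0.471 0.009 0.19  1.   ]
0.76 [399. 367.  49.  33.] [0.471 0.009 0.19  1.   ]
0.63 [319. 230.  76. 147.] [0.4724 0.0096 0.2962 0.0205]
23.025 [ 0.44  0.12 -0.57  0.   -0.88  1.43]
[0.4718 0.0098 0.005 ]
shift [-0.01  0.01 -3.88]
turn [-3.000e-02  2.000e-02  3.599e+01]
turn [ 0.01  0.02 -0.01]
1 [[0.44, 0.31, -0.7, -0.0, -0.57, -1.71]]
-1 [[0.44, 0.31, -0.7, -0.0, -0.57, 1.43]]
```

View pics/w7.png

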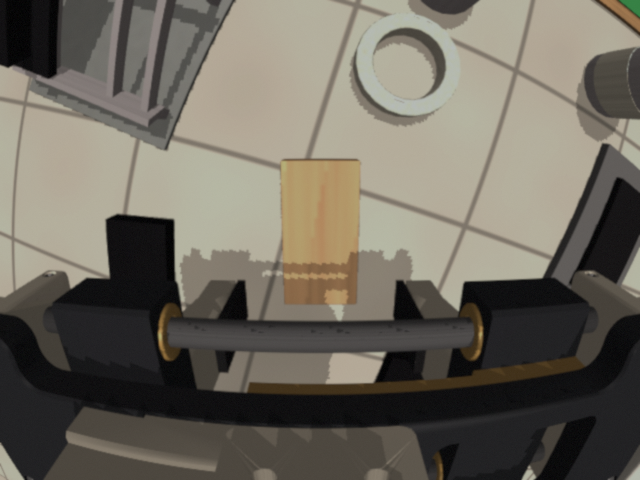

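```bash
python3 -m inch '0.01 -0.01 -0.7 0 0 0;0 0 -0.8 0 0 0;0 0 -0.8 0 0 0;0 0 -0.8 0 0 0;0 0 -0.5 0 0 0;0 0 -0.27 0 0 0;0 0 0 0 0 0;0 0 0 0 0 0'; python3 -m inch '0 0 0 0 0 0;0 0 0 0 0 0;0 0 0 0 0 0;0 0 0 0 0 0;0 0 0 0 0 0;0 0 0.3 0 0 0;0 0 0.6 0 0 0;0 0 0.8 0 0 0;0 0 0.8 0 0 0;0 0 0 0 0 0' 0.5 20
python3 - <<'E'
from pc import *
s,M=tool()
f=grab("wrist");W=cloud(f,270,375,140,300);p=s["eef_pos"]
W=W[np.abs(W[:,2]-p[2]-.01)<.03]
c,sl,k=plane(W);a=.295;d=(W[k]-p)@R.from_euler("z",a).as_matrix();print("along",np.percentile(d[:,0],[.5,98,99.5]).round(4),"across",np.percentile(d[:,1],[1,99]).round(4),"rel",(sl[2]+sl[:2]@(p-c)[:2]-p[2]).round(4),"slope",(R.from_euler("z",-a).as_matrix()[:2,:2]@sl[:2]).round(4))
E
python3 r2.py .548 -.2555 .022 -.086 .06 0 0
```

```text
t: 24.02
eef_pos: [0.4728, 0.0091, 0.006]
ee_rot: [2.688, 1.568, -0.158]
force: [-0.7, -0.0, 0.3]
width: 0.0697
t: 25.28
eef_pos: [0.4735, 0.0096, 0.0825]
ee_rot: [2.96, 1.565, 0.115]
force: [0.3, -0.7, -1.4]
width: 0.0561
along [0.0054 0.0544 0.0549] across [-0.0227  0.0195] rel 0.0135 slope [0.0014 0.0009]
25.325 [ 0.44  0.18 -0.62  0.   -0.77  1.43]
[ 0.548  -0.2555  0.082 ]
shift [ 2.51 -8.83  0.02]
turn [-6.000e-02  1.000e-02  3.163e+01]
turn [ 0.01  0.05 -4.37]
1 [[-0.12, 0.37, -0.33, -0.0, -0.87, -1.54]]
-1 [[-0.12, 0.37, -0.33, 0.0, -0.87, 1.6]]
```

```bash
python3 -m inch '0.25 -0.88 0.2 0 0 -0.44;0.25 -0.88 0 0 0 -0.44;0.25 -0.88 0 0 0 -0.44;0.25 -0.88 0 0 0 -0.44;0.25 -0.88 0 0 0 -0.44;0.25 -0.88 0 0 0 -0.44;0.25 -0.88 0 0 0 -0.44;0.25 -0.88 0 0 0 -0.44;0.25 -0.88 0 0 0 -0.44;0.25 -0.88 0 0 0 -0.41;0 0 -0.5 0 0 0;0 0 0 0 0 0'; python3 -m inch '0 0 -0.4 0 0 0;0 0 0 0 0 0;0 0 0 0 0 0'; python3 r2.py .548 -.2555 .022 -.086 .0065 0 0
```

```text
t: 26.82
eef_pos: [0.5453, -0.2543, 0.0689]
ee_rot: [0.225, 1.568, -3.003]
force: [-0.7, 0.8, -0.9]
width: 0.0558
t: 27.2
eef_pos: [0.5475, -0.2546, 0.0595]
ee_rot: [2.488, 1.568, -0.739]
force: [0.5, 0.4, -0.0]
width: 0.0557
27.2 [-0.11  0.4  -0.35  0.   -0.82  1.6 ]
[ 0.548  -0.2555  0.0285]
shift [ 0.02 -0.03 -1.03]
turn [-3.000e-02  3.000e-02  3.599e+01]
turn [ 0.02  0.02 -0.01]
1 [[-0.12, 0.44, -0.38, -0.0, -0.76, -1.54]]
-1 [[-0.12, 0.44, -0.38, -0.0, -0.76, 1.6]]
```

```bash
python3 -m inch '0.02 -0.03 -0.4 0 0 0;0 0 -0.3 0 0 0;0 0 -0.15 0 0 0;0 0 -0.05 0 0 0;0 0 -0.05 0 0 0;0 0 0 0 0 0;0 0 0 0 0 0';python3 -m inch '0 0 -0.04 0 0 0;0 0 -0.04 0 0 0;0 0 0 0 0 0'
```

```text
t: 28.08
eef_pos: [0.5481, -0.2558, 0.0311]
ee_rot: [2.573, 1.568, -0.654]
force: [-0.5, -0.1, -0.3]
width: 0.0557
t: 28.45
eef_pos: [0.5478, -0.2558, 0.0284]
ee_rot: [2.434, 1.569, -0.793]
force: [0.1, -0.6, -1.3]
width: 0.0558
```

```bash
python3 -m inch '0 0 -0.03 0 0 0;0 0 -0.03 0 0 0;0 0 0 0 0 0'
```

```text
t: 28.82
eef_pos: [0.548, -0.2558, 0.0279]
ee_rot: [2.521, 1.568, -0.706]
force: [-3.4, 1.9, 10.4]
width: 0.0558
```

```bash
python3 -m inch '0 0 0.02 0 0 0;0 0 0 0 0 0;0 0 0 0 0 0;0 0 0 0 0 0;0 0 0.6 0 0 0;0 0 1 0 0 0;-0.2 0.3 1 0 0 0;-0.4 1 1 0 0 0;-0.4 1 0.3 0 0 0;-0.4 1 0 0 0 0;-0.4 1 0 0 0 0' 0.8
python3 - <<'E'
from h import *
S=grab("scene");W=grab("wrist")
for f in(S,W):
    for d in arm.masks_of(f,"core")[:4]:
        o=fit([f],[d["mask"]],"core",.548,-.2555,.022,-.086,0)
        if o[3]<.3: print("core",f["name"],(np.array(d["extent"])*[640,480,640,480]).round(),o)
cv2.imwrite("pics/w8.png",np.hstack([cv2.resize(S["frame"][260:360,160:280],(480,400)),cv2.resize(W["frame"][60:260,380:540],(320,400))])[:,:,::-1])
E
python3 r2.py .593 .2612 .065 -.155 .09 30 18
```

```text
t: 30.2
eef_pos: [0.4935, -0.1259, 0.1445]
ee_rot: [2.676, 1.568, -0.552]
force: [1.1, -0.2, 0.7]
width: 0.0702
core scene [220. 297.  36.  39.] [ 0.5476 -0.2557 -0.0861  0.0358]
core wrist [483. 151.  74. 147.] [ 0.5483 -0.257  -0.084   0.0337]
30.4 [ 0.14  0.16 -0.47  0.   -0.95  1.35]
[0.5485 0.2681 0.1429]
shift [ 1.82 13.15 -0.06]
turn [-5.51  0.69 34.75]
turn [-0.41 -3.55 -0.8 ]
1 [[0.92, 0.19, -0.65, 0.48, -0.63, -3.02]]
-1 [[0.92, 0.19, -0.65, 0.48, -0.63, 0.12]]
```

View pics/w8.png

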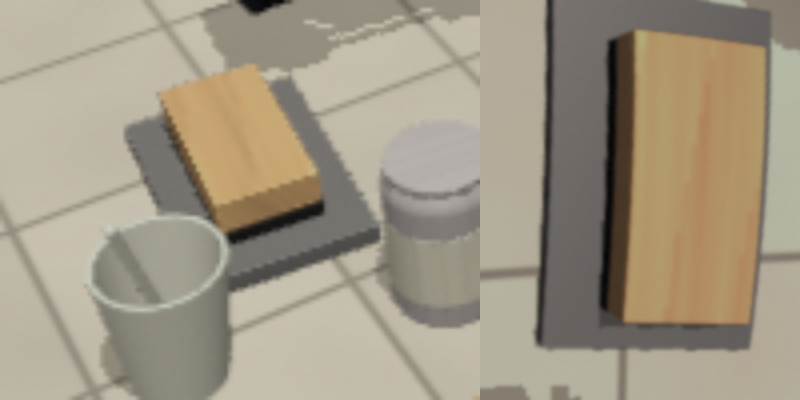

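```bash
python3 -m inch '0.1 1 0.5 -0.03 -0.3 -0.06;0.1 1 0.5 -0.03 -0.3 -0.06;0.1 1 0 -0.03 -0.3 -0.06;0.1 1 0 -0.03 -0.3 -0.06;0.1 1 0 -0.03 -0.3 -0.06;0.1 1 0 -0.03 -0.3 -0.06;0.2 1 0 -0.03 -0.3 -0.06;0.2 1 0 -0.04 -0.3 -0.07;0.2 1 0 -0.04 -0.3 -0.07;0.2 1 0 -0.04 -0.3 -0.08;0.2 1 0 -0.04 -0.3 -0.08;0.2 1 0 -0.04 -0.25 -0.08' 0.55; python3 -m inch '0 1 0 0 0 0;0 0.15 -0.5 0 0 0;0 0 -0.5 0 0 0;0 0 0 0 0 0;0 0 0 0 0 0'
python3 - <<'E'
from h import *
W=grab("wrist")
for d in arm.masks_of(W,"ribbed_skin")[:3]: print((np.array(d["extent"])*[640,480,640,480]).round(),fit([W],[d["mask"]],"ribbed_skin",.593,.2612,.065,-.155,np.pi/6))
cv2.imwrite("pics/w9.png",W["frame"][:,:,::-1])
E
python3 r2.py .593 .2612 .065 -.155 .016 30 18
```

```text
t: 31.9
eef_pos: [0.5487, 0.2337, 0.1742]
ee_rot: [3.139, 1.256, -0.159]
force: [0.5, 0.4, -0.2]
width: 0.0479
t: 32.52
eef_pos: [0.5483, 0.2671, 0.1444]
ee_rot: [3.139, 1.257, -0.159]
force: [-0.3, 0.8, 1.1]
width: 0.0479
[315. 216.  92. 155.] [ 0.5931  0.2615 -0.1524  0.0239]
32.625 [ 0.92  0.19 -0.65  0.47 -0.64  0.13]
[0.5851 0.2624 0.0789]
shift [ 1.22 -0.17 -2.2 ]
turn [ 10.99  -1.72 -34.22]
turn [-0.    0.    0.01]
1 []
-1 [[0.83, 0.31, -0.71, 0.62, -0.45, 0.04]]
```

View pics/w9.png

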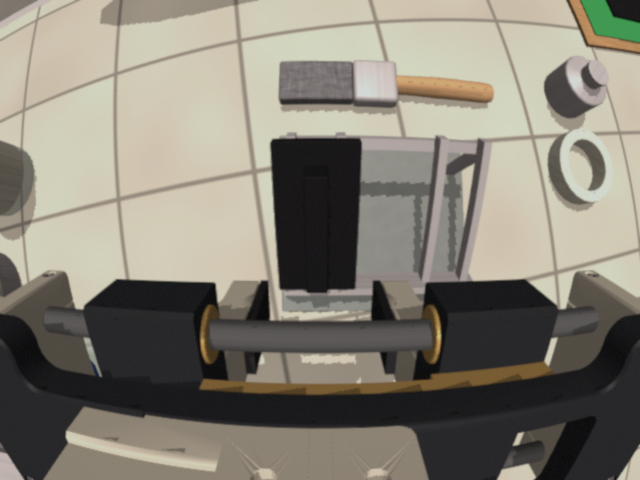

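```bash
python3 -m inch '0.27 -0.04 -0.48 0 0 0;0.27 -0.04 -0.48 0 0 0;0.27 -0.04 -0.48 0 0 0;0.21 -0.03 -0.38 0 0 0;0.2 -0.02 -0.38 0 0 0;0 0 0 0 0 0;0 0 0 0 0 0'; python3 r2.py .593 .2612 .065 -.155 .016 30 18
```

```text
t: 33.5
eef_pos: [0.5846, 0.2626, 0.0786]
ee_rot: [3.141, 1.257, -0.157]
force: [-0.1, 0.4, 0.8]
width: 0.048
33.5 [ 0.83  0.31 -0.7   0.62 -0.46  0.04]
[0.5851 0.2624 0.0789]
shift [ 0.02 -0.01  0.01]
turn [ 10.98  -1.73 -34.23]
turn [ 0.   -0.    0.01]
1 []
-1 [[0.83, 0.31, -0.71, 0.62, -0.45, 0.04]]
```

```bash
python3 -m inch '0 0 0 0 0 0;0 0 0 0 0 0;0 0 0 0 0 0;0 0 0 0 0 0;0 0 0 0 0 0;0 0 0 0 0 0;0 0 0 0 0 0' 0 40; python3 -m inch '-0.16 0.03 0.3 0 0 0;-0.16 0.03 0.3 0 0 0;-0.16 0.03 0.5 0 0 0;-0.1 0 0.7 0 0 0;0 0 0.7 0 0 0;0 0 0.7 0 0 0;0 0 0 0 0 0'
python3 - <<'E'
from h import *
print(arm.get_state()["width"],arm.get_state()["q"].round(2))
E
```

```text
t: 34.38
eef_pos: [0.5845, 0.2628, 0.0784]
ee_rot: [3.141, 1.257, -0.156]
force: [-2.9, 0.9, 2.7]
width: 0.0139
t: 35.25
eef_pos: [0.5675, 0.2665, 0.1766]
ee_rot: [-3.132, 1.255, -0.146]
force: [-0.0, -0.1, -0.5]
width: 0.0135
0.0134931887278934 [ 0.9   0.18 -0.56  0.42 -0.71  0.21]
```

```bash
python3 -m inch '0 -0.8 0.2 0.05 0.3 0;0 -1 0 0.09 0.5 0;0 -1 0 0.09 0.5 0;0 -1 0 0.09 0.5 0;0 -1 0 0.09 0.5 0;0 -1 0 0.09 0.5 0;0 -1 0 0.09 0.5 0;0 -1 0 0.09 0.5 0;0 -1 0 0.09 0.5 0;0 -1 0 0.09 0.5 0;0 -1 0 0.09 0.5 0;0 -1 0 0.08 0.5 0'; python3 -m inch '-0.1 -1 0 0 0.2 0.2;-0.1 -1 0 0 0 0.2;-0.1 -1 0 0 0 0.2;0 -1 0 0 0 0.1;-0.2 -1 0 0 0 0;0 -0.5 0 0 0 0;0 0 0 0 0 0'; python3 r2.py .548 -.256 .042 -.086 .06 0 -12
```

```text
t: 36.75
eef_pos: [0.5665, -0.0895, 0.1795]
ee_rot: [-0.047, 1.368, 2.937]
force: [0.3, 0.3, -0.7]
width: 0.0135
t: 37.62
eef_pos: [0.5517, -0.2542, 0.1795]
ee_rot: [-0.032, 1.352, 3.011]
force: [0.1, -0.3, -0.8]
width: 0.0135
37.625 [-0.11  0.41 -0.04 -0.   -1.34  1.59]
[ 0.548 -0.256  0.102]
shift [-0.12 -0.06 -2.58]
turn [ -7.57   0.82 -35.05]
turn [-0.09 -0.1   0.15]
1 [[-0.11, 0.47, -0.14, 0.01, -1.17, -1.55]]
-1 [[-0.11, 0.47, -0.14, 0.01, -1.17, 1.6]]
```

Next I'll level the skin, come closer, and measure it in the hand.

```bash
python3 -m inch '-0.06 -0.03 -0.4 -0.05 -0.05 0.07;-0.06 -0.03 -0.7 -0.04 -0.05 0.08;0 0 -0.8 0 0 0;0 0 -0.6 0 0 0;0 0 0 0 0 0;0 0 0 0 0 0'
python3 - <<'E'
from pc import *
s,M=tool();p=s["eef_pos"];a=-.086;print(p)
f=grab("wrist");W=cloud(f,230,410,120,300)
W=W[np.abs(W[:,2]-p[2]+.01)<.035]
d=(W-p)@R.from_euler("z",a).as_matrix();
rel=d[np.abs(d[:,2]+.006)<.008]
c,sl,k=plane(rel);print(k.sum(),"plane at tcp",(sl[2]-sl[:2]@c[:2]).round(4),"slope along/across",sl[:2].round(4))
q=rel[k];print("along",np.percentile(q[:,0],[.5,98,99.5]).round(4),"across at far end",np.percentile(q[q[:,0]>.04][:,1],[1,99]).round(4))
e2=q[np.abs(q[:,1])<.025];
cv2.imwrite("pics/w10.png",f["frame"][:,:,::-1])
E
python3 r2.py .548 -.256 .042 -.086 .016 0 -12
```

```text
t: 38.38
eef_pos: [0.5491, -0.2555, 0.1059]
ee_rot: [0.003, 1.363, 3.061]
force: [1.3, 0.4, -1.3]
width: 0.0136
[ 0.54907188 -0.25545725  0.10585781]
10765 plane at tcp -0.007 slope along/across [-0.0058  0.0009]
along [0.0052 0.0558 0.056 ] across at far end [-0.0282  0.0262]
38.425 [-0.11  0.46 -0.14  0.01 -1.18  1.59]
[ 0.548 -0.256  0.058]
shift [-0.04 -0.02 -1.6 ]
turn [ 7.4  -0.62 35.2 ]
turn [ 0.01  0.03 -0.03]
1 [[-0.11, 0.51, -0.18, 0.01, -1.09, -1.55]]
-1 [[-0.11, 0.51, -0.18, 0.01, -1.09, 1.59]]
```

View pics/w10.png

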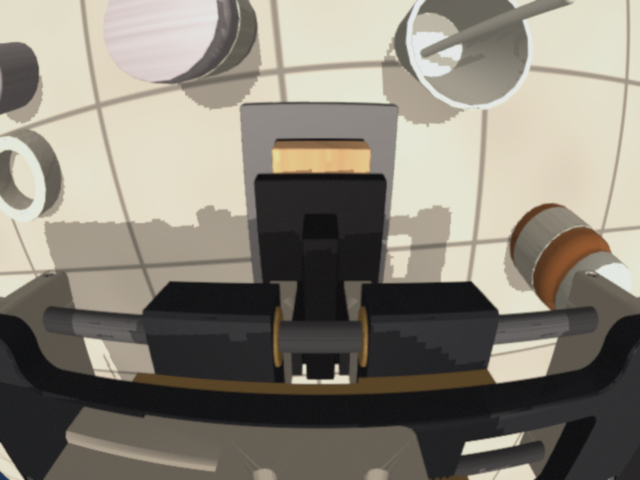

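```bash
python3 -m inch '-0.05 -0.02 -0.4 0 0.02 0;0 0 -0.5 0 0 0;0 0 -0.3 0 0 0;0 0 -0.1 0 0 0;0 0 -0.08 0 0 0;0 0 0 0 0 0;0 0 0 0 0 0';python3 -m inch '0 0 -0.04 0 0 0;0 0 -0.04 0 0 0;0 0 0 0 0 0';python3 -m inch '0 0 -0.03 0 0 0;0 0 -0.03 0 0 0;0 0 0 0 0 0'
```

```text
t: 39.3
eef_pos: [0.5473, -0.2562, 0.0642]
ee_rot: [0.002, 1.362, 3.059]
force: [0.6, -0.6, -1.2]
width: 0.014
t: 39.67
eef_pos: [0.5469, -0.2561, 0.0614]
ee_rot: [0.001, 1.361, 3.059]
force: [0.4, -0.2, -1.3]
width: 0.0141
t: 40.05
eef_pos: [0.5469, -0.2561, 0.0596]
ee_rot: [0.002, 1.361, 3.059]
force: [0.2, -0.2, -0.7]
width: 0.0133
```

```bash
python3 -m inch '0.02 0 -0.03 0 0 0;0 0 -0.03 0 0 0;0 0 0 0 0 0'
```

```text
t: 40.42
eef_pos: [0.5478, -0.2561, 0.0585]
ee_rot: [0.003, 1.361, 3.06]
force: [-1.4, 2.0, 4.8]
width: 0.0138
```

```bash
python3 -m inch '0 0 -0.01 0 0 0;0 0 0 0 0 0;0 0 0 0 0 0;0 0 0 0 0 0;0 0 0.4 0 0 0;0 0 0.8 0 0 0;0 0 1 0 0 0;-0.2 0.5 0.8 0 -0.5 0;-0.4 1 0.3 0 -0.5 0;-0.4 1 0 0 -0.5 0;-0.4 1 0 0 -0.5 0;0 1 0 0 0 0' 0.45; python3 -m inch '0 1 0.5 0 0 0;0 1 0.5 0 0 0;-0.3 1 0 0 0 0;-0.3 1 0 0 0 0;0 0 0 0 0 0'
python3 - <<'E'
from h import *
T=grab("top");S=grab("scene");W=grab("wrist")
for f in(T,S,W):
  for t,z in(("ribbed_skin",.042),("core",.022),("plain_skin",.012),("base_plate",0)):
    for d in arm.masks_of(f,t)[:4]:
        o=fit([f],[d["mask"]],t,.548,-.2555,z,-.086,0)
        if o[3]<.4: print(t,f["name"],(np.array(d["extent"])*[640,480,640,480]).round(),o)
cv2.imwrite("pics/w11.png",np.hstack([cv2.resize(S["frame"][240:360,150:300],(400,320)),cv2.resize(T["frame"][190:290,360:485],(400,320))])[:,:,::-1])
E
```

```text
t: 41.92
eef_pos: [0.5045, -0.1204, 0.1582]
ee_rot: [-0.419, 1.534, 2.639]
force: [0.5, 0.4, 0.1]
width: 0.0393
t: 42.55
eef_pos: [0.4875, 0.0003, 0.1878]
ee_rot: [-0.415, 1.533, 2.646]
force: [-0.2, -0.6, 0.4]
width: 0.0397
ribbed_skin top [427. 242.  30.  50.] [ 0.5457 -0.257  -0.0851  0.0463]
plain_skin top [428. 242.  28.  52.] [ 0.5504 -0.2647 -0.08    0.0415]
ribbed_skin scene [220. 290.  39.  36.] [ 0.5482 -0.2558 -0.0849  0.0951]
base_plate scene [271. 317.  30.  52.] [ 0.6331 -0.1761  0.0092  0.3232]
ribbed_skin wrist [588. 137.  57. 118.] [ 0.5487 -0.2575 -0.0745  0.0704]
```

Run:
```python
from pc import *
f=grab("top");W=cloud(f,405,450,210,275)
d=(W-[.548,-.256,0])@R.from_euler("z",-.086).as_matrix()
P=d[(np.abs(d[:,0])<.048)&(np.abs(d[:,1])>.011)&(np.abs(d[:,1])<.022)];A=d[(np.abs(d[:,0])<.035)&(np.abs(d[:,1])<.004)]
print("face z",np.median(P[:,2]),"slopes",np.linalg.lstsq(np.c_[P[:,:2],np.ones(len(P))],P[:,2],rcond=None)[0].round(4),"rib top",np.median(A[:,2]))
print(arm.get_state()["t"]);arm.job_done()
```

```text
face z 0.05120823268772167 slopes [-0.0081  0.0032  0.0513] rib top 0.07480722475742528
43.35
the job is handed in; nothing more can be done
```

The sandwich panel is built on the base plate: plain skin, then balsa core, then ribbed skin with its rib up. I handed it in at about 43 s of the 70 s allowed.

The arm could not reach the rack with the tool square to the 30° slope. I gripped both skins with the tool at 18° instead and levelled them before laying them down.

**Last checks:**

| Check | Result |
|---|---|
| Plain skin on plate | about 1.5 mm off centre, yaw within 0.01 rad |
| Core on plain skin | within 1 mm |
| Ribbed skin on core | within 1 mm, yaw about 0.01 rad |
| Ribbed face height | 51.2 mm (52 expected) |
| Rib top height | 74.8 mm (76 expected) |
| Tilt of ribbed skin | under 0.01 rad |

**Checks that failed or disagreed:**
- The top camera put the ribbed skin 2–3 mm away from where the scene and wrist cameras put it. That is about the calibration error.
- The top-camera fit for "plain_skin" on the finished pile was really the ribbed skin seen under the wrong name, and the late base-plate fit was poor. I ignored both.
- I could not view the final picture because the 12-picture limit was reached, so the end state rests on those measurements.
- I did not measure the positions of the bystander things at the end. The force readings showed no contact with them.

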